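Show all four sides of a tub to the inspection camera

ROBOT

A 6-joint arm with a two-finger parallel gripper is mounted at the origin on a cart in front of the work surface, level with it; the furniture and walls round the work are solid. World frame = base frame: x ahead of the robot, y to its left, z up, the work surface at z = 0. Lengths are in m, angles in rad, forces in N, time in s.
With the tool pointing down it reaches from about 0.4 to 0.825 m from the base axis. Payload 7 kg.
Tool frame: the origin (TCP) lies midway between the tips of the shut fingers; the grasp point (between the pads) lies 19 mm behind it; z points along the fingers, y is the line along which they close (so a half turn about z gives the same grasp; the last joint's range is limited). The gripper opens to 88 mm and grips with 3 to 60 N. Pads are 19 mm wide; open, the fingers measure 130 mm over their backs; the gripper's body (78 mm by 193 mm) begins 47 mm behind the grasp point.
Start: joints at [-0.91, 0.359, 0.012, 0, -1.224, -0.288], TCP at [0.246, -0.629, 0.227] pointing down, gripper open.
Joint ranges: [-3.07, 3.07], [-1.43, 2.12], [-1.02, 1.25], [-3.03, 1.67], [-3.05, -0], [-3.03, 3.03]. Speed limits (rad/s): [2.39, 2.39, 3.01, 3.14, 3.14, 3.14].

INTERFACE

Orientations are given as [roll, pitch, yaw] about the fixed x, y, z axes, in that order (R = Rz(yaw) Ry(pitch) Rx(roll)).
In Python, from station import arm gives the robot as it stands.
- The arm moves only by the tool servo_tool, never from a script. Its argument "deltas" is a list of rows, each a list of 7 numbers: the closure, from -1 (fully open) to 1 (shut), then the shift along the tool's x, y, z in mm, then the turn, a rotation vector about the tool's x, y, z in degrees. In form: [[gripper, x, y, z, ax, ay, az], ...]. A call has 1 to 20 rows; each row shifts and turns the commanded pose from where the row before left it, along the tool's axes as they then stand; what a row does not reach is not made up. A row lasts 1/12 s, in which the tool goes at most 41.7 mm and 7.16 degrees, less where a joint would pass 70% of its speed; a pose out of reach is approached as far as the arm can. A call is refused whole if a number of a shift passes 41.7 or a number of a turn 7.16, either way. A call with a gripper value outside its range is refused whole. The fingers move at their own pace and stop on an object; "squeeze" is the grip in N (left out, the last holds). Time passes only in rows, so rows that do not move let the fingers close. It gives the time, the measured TCP pose, the force, the opening and the grip force at its end, in the units of the state.
- arm.get_state(): the state, without advancing time (a new reading comes with each control period).
- arm.grab_frame(name): name is "side" or "top"; returns a dict with "color" (420x560x3 uint8, red, green, blue), "K" (3x3 intrinsics, pixels), "position" and "orientation" of the camera in the world. Camera axes: x right, y down, z forward; pixel columns grow to the right and rows downward; lengths in m; the calibration is good to about 2 mm. A picture is of the moment at which its call begins. There is no depth.
- arm.job_done(): hands the job in; it is judged then, once.
Trained networks look in a picture, given as the dict that the camera call returned (one of the last four; its "shot" number tells which), for a name from the list of things; names that differ only in an ending like _2 or _b are one class to them, and where a whole thing is asked for, a point or a joint stands for the part that bears it (a point fixed in the world has none). Each returns a list of dicts, best first, with "conf" (0 to 1); they miss things now and then, are a little off and sometimes report something else, mostly with a low value. They report only what shows in the picture. A call takes as long as a camera call. They do not tell look-alikes from the thing itself.
- arm.recognise(query, picture): "at" ([x, y, z] in m, in the coordinates of the camera as it stood for that picture, good to about 4 mm: the middle of the surface that is visible of it).
The state is a dict: "t": time; "q": joint angles; "qd": joint speeds; "joint_efforts": joint torques, N m; "eef_pos": TCP position; "ee_rot": TCP orientation; "force": force on the tool from outside, world axes, zero at the start; "moment": the same for the moment, N m; "width": finger opening in m; "gripper_force": force on a finger pad.
Only numpy, scipy, OpenCV 4.12 (cv2) and the standard library are available. Lean on these libraries where they do the work, as an engineer would, in place of code of your own. Each camera call takes 0.05 s, during which the arm holds its last target. There are 200 camera calls.

TASK

Without touching the tub, push the turntable round anticlockwise (seen from above) by its upright pegs so that the tub's four sides squarely face the camera one after another, starting with the end that has the lid's tab, and let it stand still for about a second at each. When the fourth side faces the camera, leave the turntable there and press the push button fully down and let it go, to save the set. Keep the tub standing in the middle of the turntable and leave the other things on the table where they are.

Things in the scene. Friction and masses are not known exactly. Their poses are not given: they have to be found in the camera images.
- stand: Fixed inspection stand: a turntable on a grey foot, joined by a flat bar to a low black camera with a short round lens. Origin: on the turntable's axis at table level. Its x axis points level from the turntable's axis to the lens, z up. The lens face is 172 mm from the axis, 78 mm above the table; the camera is 56 mm wide, its top 104 mm above the table.
- turntable (a joint): Angle of the turntable, rad, growing anticlockwise seen from above; at 0 point peg lies 45 degrees anticlockwise of the stand's x axis. No stop in the way; friction 0.12 N m (about 1.1 N at a peg), stays where it is left. Aluminium disc of radius 130 mm, top 48 mm above the table; a thin rubber mat of radius 85 mm in its middle has its top at 50 mm.
- peg (a point): Centre of the top of one of the turntable's four upright steel pegs; it goes round with the turntable. Pegs: 16 mm thick, 36 mm high, axes 110 mm from the turntable's axis, tops 84 mm above the table. The other three stand 90, 180 and 270 degrees further round.
- tub: Tub with shut lid, 111 x 70 x 65 mm, loose on the mat, turns with it; lid top 115 mm above the table, corners 65 mm from the origin (centre of its underside). -x end: lid's tab; +x end: lid's hinge; long sides at +y, -y. At the start the tab end is 25 to 60 degrees short of facing the camera; turning anticlockwise, the camera sees in order the -x end, +y side, +x end, -y side.
- tab_end (a point): Middle of the tub's tab end (-x), 30 mm above its underside.
- left_side (a point): Middle of the tub's long +y side, 30 mm above its underside.
- save (a joint): Travel of the push button, m: 0 up, 0.007 fully down; springs back; 5 N takes it fully down.
- save_top (a point): Centre of the top of the push button, a black round button 40 mm across in a grey housing fixed to the table, to one side of the stand.
- timer: Bystander: white kitchen timer, 36 x 66 x 62 mm, standing on its foot on the side of the stand away from the push button. Origin: middle of its underside.
- bowl: Bystander: small steel bowl, 133 mm across, 46 mm high, on the left. Origin: centre of its underside.
- cup: Bystander: steel measuring cup with a straight handle, 66 x 154 x 54 mm. Origin: underside, midway along its length.
- cutter: Bystander: steel ring cutter, 64 mm across, 34 mm high, on the near left. Origin: centre of its underside.
Mind the look-alikes: they are no part of the job. What is shaped like the tub but green or red is not meant.

How it is judged:
On the way, in this order (a step that is already met when the one before it is completed fails the run):
1. the tab end faces the camera and stands still (angle between the x axis of tub and the x axis of stand, either way round below 0.22 rad and x of tab_end in the frame of stand above 0.005 m and angular speed of tub below 0.2 rad/s and velocity of joint turntable between -0.2 and 0.2 rad/s), for 0.5 s.
2. the +y side faces the camera and stands still (angle between the y axis of tub and the x axis of stand, either way round below 0.22 rad and x of left_side in the frame of stand above 0.005 m and angular speed of tub below 0.2 rad/s and velocity of joint turntable between -0.2 and 0.2 rad/s), for 0.5 s.
3. the hinge end faces the camera and stands still (angle between the x axis of tub and the x axis of stand, either way round below 0.22 rad and x of tab_end in the frame of stand below -0.005 m and angular speed of tub below 0.2 rad/s and velocity of joint turntable between -0.2 and 0.2 rad/s), for 0.5 s.
4. the -y side faces the camera and stands still (angle between the y axis of tub and the x axis of stand, either way round below 0.22 rad and x of left_side in the frame of stand below -0.005 m and angular speed of tub below 0.2 rad/s and velocity of joint turntable between -0.2 and 0.2 rad/s), for 0.5 s.
5. the button is pressed fully down while the fourth side faces the camera (all of step 4 and value of joint save above 0.005 m).
At the end, for the whole second after the job is handed in: The tub stands upright and still on the turntable within 25 mm of its axis, its -y side facing the camera within about 12 degrees, and the push button is up again (all of step 4 and value of joint save below 0.002 m and angle between tub's own z axis and vertical below 0.1 rad and horizontal distance between tub and stand below 0.025 m and height (world z) of tub above 0.045 m); the robot touches nothing.
It fails at once if the robot touches the tub (contact force between any of the arm, the fingers and tub above 0.3 N).
It fails at once if the tub tips or leaves the middle of the turntable (angle between tub's own z axis and vertical above 0.2 rad or horizontal distance between tub and stand above 0.025 m).
It fails at once if the turntable is turned far round clockwise (value of joint turntable below -1.5 rad).
It fails at once if the timer, bowl, measuring cup or ring cutter is moved by more than 20 mm (distance of any of timer, bowl, cup, cutter from where it was at the start of the episode above 0.02 m).
It also fails if it takes over 67 s, if anything falls off the work surface, if the arm or the gripper's body presses on something with over 40 N, if the wrist force passes 120 N, or if a joint passes its speed limit or range.

## Working session

There is one attempt and no reset: what is moved stays moved. The work goes in short steps, Python scripts to look and compute and a tool call to move; the robot and the scene stay as the last step left them, time stands still between calls to the robot, and variables do not carry over. Pictures are saved under pics/ and viewed, at most 10 in all, crops included, and the job is handed in when it is done.

Besides the shell and the picture viewer there is one more tool, called after "Emit:" by a JSON object that holds its "api" and its "payload", one argument or row to a line. servo_tool: Moves the arm, as the interface text tells. Its arguments: {"type":"object","properties":{"deltas":{"type":"array","items":{"type":"array","items":{"type":"number"}}},"squeeze":{"type":"number"}},"required":["deltas"]}

```bash
mkdir -p pics; cat > h.py <<'E'
import numpy as np,cv2
from scipy.spatial.transform import Rotation as R
from station import arm
def cam(p):
    o=np.array(p["orientation"],float)
    M=o if o.shape==(3,3) else (R.from_euler('xyz',o).as_matrix() if o.size==3 else R.from_quat(o).as_matrix())
    return M,np.array(p["position"],float),np.array(p["K"],float)
def world(p,at):
    M,c,K=cam(p); return M@np.array(at)+c
def onz(p,u,v,z):
    M,c,K=cam(p); d=M@np.linalg.inv(K)@[u,v,1]; return c+d*(z-c[2])/d[2]
def pix(p,X):
    M,c,K=cam(p); q=K@(M.T@(np.array(X,float)-c)); return q[:2]/q[2]
def save(p,n): cv2.imwrite('pics/'+n,cv2.cvtColor(p["color"],cv2.COLOR_RGB2BGR))
E
python3 - <<'E'
from h import *
s=arm.get_state(); print(s['t'],s['eef_pos'],s['ee_rot'])
for n in("top","side"):
    p=arm.grab_frame(n); save(p,n+'0.png'); print(n,p["orientation"],p["position"])
    for k in("stand","turntable","peg","tub","tab_end","left_side","save","save_top","timer","bowl","cup","cutter"):
        for d in arm.recognise(k,p)[:5]:
            if d["conf"]>.2: 
                w=world(p,d["at"]);print(k,round(d["conf"],2),w.round(3),pix(p,w).round())
E
```

```text
0.0 [ 0.24566661 -0.62821082  0.22564638] [ 3.13999424e+00 -1.56838189e-04 -2.76888326e+00]
top [-2.66850157 -0.00645815 -1.42759341] [-0.22795457 -0.04565563  1.76970314]
stand 0.75 [0.641 0.01  0.051] [290. 211.]
turntable 0.56 [0.589 0.035 0.05 ] [282. 223.]
peg 0.57 [0.584 0.033 0.047] [282. 224.]
tub 0.63 [0.625 0.227 0.064] [231. 206.]
tub 0.55 [ 0.812 -0.168  0.067] [343. 175.]
tab_end 0.64 [ 0.812 -0.164  0.066] [342. 175.]
tab_end 0.58 [0.624 0.226 0.066] [232. 206.]
left_side 0.91 [0.625 0.224 0.066] [232. 205.]
left_side 0.88 [ 0.815 -0.167  0.06 ] [342. 176.]
save_top 0.44 [0.438 0.291 0.023] [205. 254.]
bowl 0.57 [0.605 0.406 0.019] [184. 210.]
cup 0.55 [ 0.671 -0.34   0.028] [384. 219.]
cutter 0.73 [0.402 0.513 0.022] [143. 255.]
side [-2.2071135  -0.01739458 -2.52392462] [-0.14122884  1.14566831  1.04179855]
stand 0.92 [ 0.549 -0.009  0.049] [308. 207.]
turntable 0.57 [ 0.516 -0.013  0.046] [317. 211.]
peg 0.73 [ 0.52  -0.016  0.051] [317. 208.]
tub 0.81 [0.625 0.238 0.065] [240. 233.]
tub 0.8 [ 0.532 -0.037  0.1  ] [318. 192.]
tub 0.73 [ 0.811 -0.156  0.058] [269. 159.]
tub 0.61 [ 0.517 -0.014  0.052] [317. 209.]
tab_end 0.79 [0.624 0.239 0.065] [240. 234.]
tab_end 0.59 [ 0.812 -0.155  0.058] [269. 159.]
tab_end 0.57 [ 0.532 -0.036  0.105] [318. 190.]
left_side 0.96 [ 0.532 -0.038  0.104] [318. 190.]
left_side 0.64 [0.623 0.238 0.062] [241. 234.]
left_side 0.64 [ 0.81  -0.157  0.059] [269. 159.]
save 0.54 [0.43  0.293 0.023] [284. 283.]
save_top 0.49 [0.431 0.286 0.022] [285. 282.]
timer 0.52 [ 0.436 -0.332  0.042] [385. 176.]
bowl 0.82 [0.615 0.382 0.022] [211. 273.]
cup 0.57 [ 0.665 -0.333  0.034] [329. 157.]
cutter 0.82 [0.403 0.505 0.018] [243. 338.]
```

View pics/top0.png

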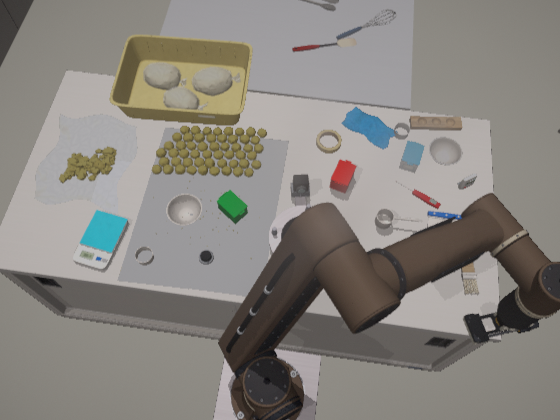

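View pics/side0.png

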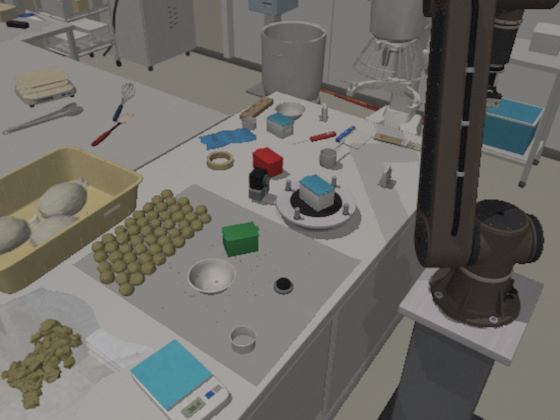

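The top view (camera at px 301,188) has the turntable hidden by the arm. The side view shows the white tub with a blue lid at (318,190), the stand camera at (259,182), pegs, and the button at (284,284). I'll zoom in on the side view.

```bash
python3 - <<'E'
import cv2
a=cv2.imread('pics/side0.png')[140:240,230:390]
cv2.imwrite('pics/sc.png',cv2.resize(a,None,fx=5,fy=5,interpolation=cv2.INTER_CUBIC))
E
```

```text
(no output)
```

View pics/sc.png

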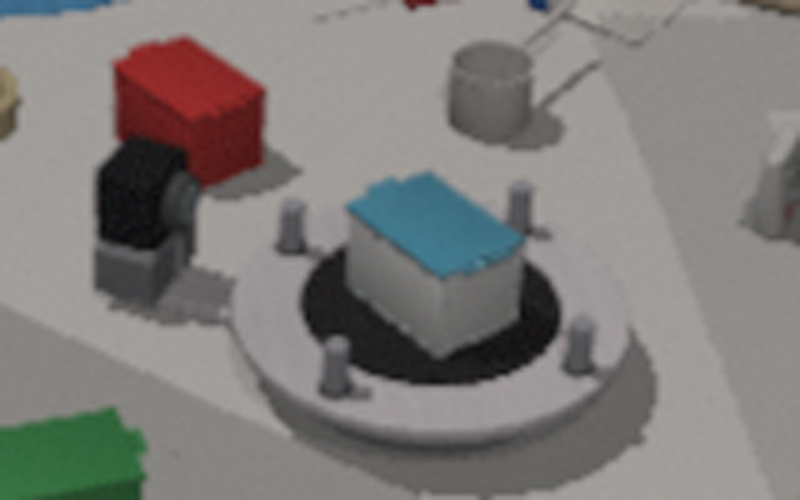

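The crop shows peg tops at crop px (292,202), (521,185), (580,320), (335,342). The tub's lid has corners near (347,208), (430,173), (524,238), (443,275). Next I'll fit poses to these.

```bash
python3 - <<'E'
from h import *
from scipy.optimize import least_squares
p=arm.grab_frame("side")
f=lambda x,y:(230+x/5,140+y/5)
P=np.array([onz(p,*f(*q),.084) for q in[(292,200),(521,184),(580,318),(335,340)]])
print(P.round(4)); c=P.mean(0); print('c',c, np.linalg.norm(P-c,axis=1), np.degrees(np.arctan2(*(P-c).T[1::-1])))
L=np.array([onz(p,*f(*q),.113) for q in[(347,208),(430,173),(524,238),(443,275)]])
print(L.round(4),L.mean(0), [np.linalg.norm(L[i]-L[i-1]).round(3) for i in range(4)])
print('tubdir pt', L[:2].mean(0)-L[2:].mean(0))
# camera box: fit upper top face corners and lens
for q in[(97,172),(130,140),(187,155),(165,182)]: print('cam',onz(p,*f(*q),.104).round(4))
print('lens',onz(p,*f(182,195),.078).round(3))
for n in("save_top","timer"):
  pass
t=arm.grab_frame("top"); print('cam top', onz(t,301,183,.104).round(3), 'btn',onz(t,206,256,.03).round(4), onz(p,284,284,.03).round(4))
E
```

```text
[[ 0.6571 -0.0546  0.084 ]
 [ 0.5457 -0.1623  0.084 ]
 [ 0.4386 -0.0533  0.084 ]
 [ 0.548   0.0568  0.084 ]]
c [ 0.54734067 -0.05337915  0.084     ] [0.10974258 0.10896964 0.10872205 0.11018967] [ -0.65912818 -90.88775926 179.98344919  89.64897873]
[[ 0.5996 -0.0318  0.113 ]
 [ 0.579  -0.0983  0.113 ]
 [ 0.4917 -0.0704  0.113 ]
 [ 0.5112 -0.0056  0.113 ]] [ 0.54538575 -0.05154727  0.113     ] [np.float64(0.092), np.float64(0.07), np.float64(0.092), np.float64(0.068)]
tubdir pt [ 8.78822925e-02 -2.70124489e-02  5.55111512e-17]
cam [0.7614 0.0199 0.104 ]
cam [ 0.7679 -0.024   0.104 ]
cam [ 0.7266 -0.032   0.104 ]
cam [0.7187 0.0027 0.104 ]
lens [ 0.724 -0.023  0.078]
cam top [ 0.734 -0.016  0.104] btn [0.4288 0.2855 0.03  ] [0.423  0.3023 0.03  ]
```

Emit:
{"api": "servo_tool", "payload": {
  "deltas": [
    [1,0,0,0,0,0,-4.86],
    [1,0,0,0,0,0,-4.86],
    [1,0,0,0,0,0,-4.86],
    [1,0,0,0,0,0,-4.86],
    [1,0,0,0,0,0,-4.86],
    [1,0,0,0,0,0,-4.86],
    [1,0,0,0,0,0,-4.86],
    [1,0,0,0,0,0,-4.86],
    [1,0,0,0,0,0,-4.86],
    [1,0,0,0,0,0,-4.86],
    [1,0,0,0,0,0,0]
  ]
}}

```text
t: 2.32
eef_pos: [0.2458, -0.6286, 0.2265]
ee_rot: [3.142, 0.0, -1.917]
force: [1.0, -0.1, 0.2]
width: 0.02
gripper_force: 0.0
```

Emit:
{"api": "servo_tool", "payload": {
  "deltas": [
    [1,-31.5,-3.6,0,0,0,0],
    [1,-31.5,-3.6,0,0,0,0],
    [1,-31.5,-3.6,0,0,0,0],
    [1,-31.5,-3.6,0,0,0,0],
    [1,-31.5,-3.6,0,0,0,0],
    [1,-31.5,-3.6,0,0,0,0],
    [1,-31.5,-3.6,0,0,0,0],
    [1,-31.5,-3.6,0,0,0,0],
    [1,-31.5,-3.6,0,0,0,0],
    [1,-31.5,-3.6,0,0,0,0],
    [1,-31.5,-3.6,0,0,0,0],
    [1,-31.5,-3.6,0,0,0,0],
    [1,-31.5,-3.6,0,0,0,0],
    [1,-31.5,-3.6,0,0,0,0]
  ]
}}

```text
t: 3.48
eef_pos: [0.4448, -0.2301, 0.2269]
ee_rot: [-3.141, 0.0, -1.924]
force: [0.6, 0.6, 0.4]
width: 0.0003
gripper_force: 0.0
```

Emit:
{"api": "servo_tool", "payload": {
  "deltas": [
    [1,-31.4,-3.6,0,0,0,0],
    [1,-31.4,-3.6,0,0,0,0],
    [1,-31.4,-3.6,0,0,0,0],
    [1,-31.4,-3.6,0,0,0,0],
    [1,-31.4,-3.6,0,0,0,0],
    [1,-31.4,-3.6,0,0,0,0],
    [1,-31.4,-3.6,0,0,0,0],
    [1,-31.4,-3.6,0,0,0,0],
    [1,-31.4,-3.6,0,0,0,0],
    [1,-31.4,-3.6,0,0,0,0],
    [1,0,0,0,0,0,0],
    [1,0,0,0,0,0,0]
  ]
}}

```text
t: 4.48
eef_pos: [0.5861, 0.0525, 0.226]
ee_rot: [3.141, -0.001, -1.921]
force: [0.1, -0.6, 0.0]
width: 0.0004
gripper_force: 0.0
```

```bash
python3 - <<'E'
from h import *
s=p=arm.grab_frame("side"); t=arm.grab_frame("top")
a=cv2.resize(s["color"][120:250,220:400],None,fx=4,fy=4,interpolation=2)
b=cv2.resize(t["color"][150:300,180:360],None,fx=4,fy=4,interpolation=2)
cv2.imwrite('pics/s1.png',a[...,::-1]);cv2.imwrite('pics/t1.png',b[...,::-1])
E
```

```text
(no output)
```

View pics/s1.png

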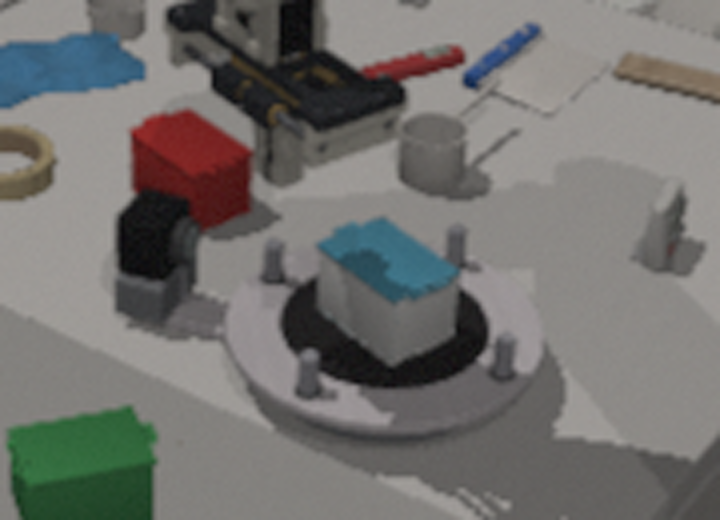

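View pics/t1.png

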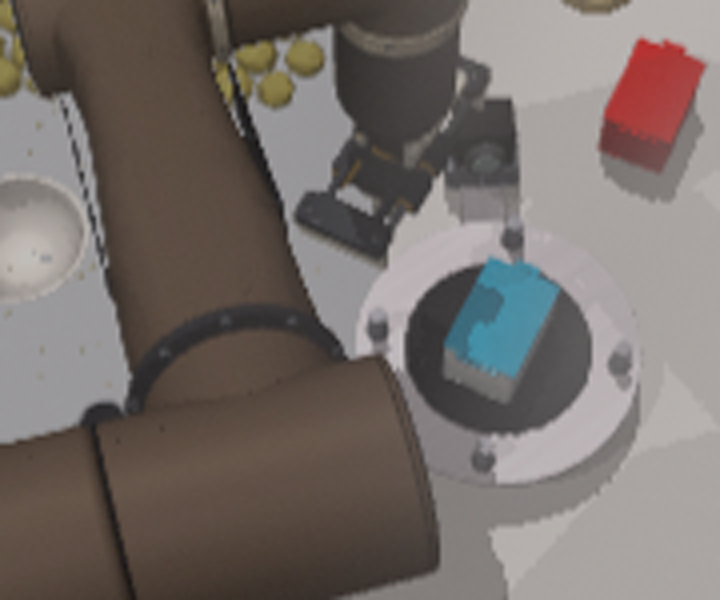

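The top view is now clear: pegs at crop px (513,233), (620,355), (484,455), (377,322), tab at (510,260), lens at (487,160). In the side view the turntable is unobstructed.

```bash
python3 - <<'E'
from h import *
p=arm.grab_frame("top")
f=lambda x,y:(180+x/4,150+y/4)
P=np.array([onz(p,*f(*q),.084) for q in[(513,231),(620,353),(484,453),(377,320)]])
c=P.mean(0); print('c',c, np.linalg.norm(P-c,axis=1), np.degrees(np.arctan2(*(P-c).T[1::-1])))
L=np.array([onz(p,*f(*q),.113) for q in[(488,260),(560,283),(515,375),(443,345)]])
print(L.round(3),L.mean(0)); d=L[:2].mean(0)-L[2:].mean(0); print('tab ang',np.degrees(np.arctan2(d[1],d[0])))
l=onz(p,*f(487,160),.078)-c; print('lens',l,np.degrees(np.arctan2(l[1],l[0])))
for q in[(470,103),(516,98),(520,150),(448,185)]:
  w=onz(p,*f(*q),.104)-c; print(w.round(3),np.degrees(np.arctan2(w[1],w[0])))
s=arm.grab_frame("side");g=lambda x,y:(220+x/4,120+y/4)
c2=np.array([.5473,-.0534,0])
l=onz(s,*g(188,243),.078)-c2; print('lens side',l,np.degrees(np.arctan2(l[1],l[0])))
E
```

```text
c [ 0.53953588 -0.0534613   0.084     ] [0.10746678 0.10788236 0.10987197 0.10889713] [  -0.35238646  -89.4838966  -179.81813786   89.24500433]
[[ 0.6   -0.035  0.113]
 [ 0.587 -0.101  0.113]
 [ 0.493 -0.072  0.113]
 [ 0.512 -0.006  0.113]] [ 0.54816392 -0.05354002  0.113     ]
tab ang -17.837354355539958
lens [ 0.18066261  0.03160291 -0.006     ] 9.922229763640807
[0.224 0.054 0.02 ] 13.57395356546961
[0.235 0.012 0.02 ] 3.025958062150921
[0.181 0.003 0.02 ] 0.8124746049047917
[0.135 0.063 0.02 ] 25.061932249126528
lens side [0.16891313 0.03746028 0.078     ] 12.504249596404431
```

Emit:
{"api": "servo_tool", "payload": {
  "deltas": [
    [1,0,0,20,0,0,0],
    [1,0,0,20,0,0,0],
    [1,0,0,20,0,0,0],
    [1,0,0,20,0,0,0],
    [1,0,0,20,0,0,0],
    [1,0,0,20,0,0,0],
    [1,0,0,20,0,0,0],
    [1,0,0,20,0,0,0],
    [1,0,0,0,0,0,0]
  ]
}}

```text
t: 5.43
eef_pos: [0.583, 0.0494, 0.0632]
ee_rot: [3.137, -0.003, -1.923]
force: [-0.3, -0.8, -0.3]
width: 0.0008
gripper_force: 0.0
```

Emit:
{"api": "servo_tool", "payload": {
  "deltas": [
    [1,0.1,4,0,0,0,-2],
    [1,0.1,4,0,0,0,-2],
    [1,0.1,4,0,0,0,-2],
    [1,0.1,4,0,0,0,-2],
    [1,0.1,4,0,0,0,-2],
    [1,0.1,4,0,0,0,-2],
    [1,0.1,4,0,0,0,-2],
    [1,0.1,4,0,0,0,-2],
    [1,0.1,4,0,0,0,-2],
    [1,0.1,4,0,0,0,-2],
    [1,0.1,4,0,0,0,-2],
    [1,0,0,0,0,0,0]
  ]
}}

```text
t: 6.43
eef_pos: [0.5424, 0.0571, 0.0681]
ee_rot: [-3.14, 0.0, -1.536]
force: [-0.8, -0.1, -0.3]
width: 0.0004
gripper_force: 0.0
```

```bash
cat >> h.py <<'E'
def lid(n="top"):
    p=arm.grab_frame(n); M,c,K=cam(p)
    h=cv2.cvtColor(p["color"],cv2.COLOR_RGB2HSV); m=cv2.inRange(h,(85,90,50),(110,255,255))
    u,v=pix(p,[.547,-.053,.113]).astype(int); w=np.zeros_like(m); w[v-28:v+28,u-28:u+28]=1; m*=w
    v,u=np.nonzero(m); X=np.array([onz(p,a,b,.113)[:2] for a,b in zip(u,v)])
    (x,y),(a,b),t=cv2.minAreaRect((X*1000).astype(np.float32))
    _,_,V=np.linalg.svd(X-X.mean(0)); 
    if a<b: t+=90
    print(n,len(u),'rect c',round(x),round(y),'size',round(a),round(b),'ang',round(t%180,1),'pca',round(np.degrees(np.arctan2(V[0,1],V[0,0]))%180,1))
    return p
E
python3 - <<'E'
from h import *
s=arm.get_state();print(s['t'],s['eef_pos'],s['ee_rot'])
lid("top");p=lid("side");cv2.imwrite('pics/s2.png',cv2.resize(p["color"][120:250,220:400],None,fx=4,fy=4,interpolation=2)[...,::-1])
E
```

```text
6.4333 [0.54244897 0.05711662 0.06809829] [-3.14010891e+00  4.88406597e-04 -1.53600457e+00]
top 517 rect c 550 -51 size 69 109 ang 177.6 pca 177.2
side 169 rect c 547 -67 size 66 86 ang 154.0 pca 171.7
```

View pics/s2.png

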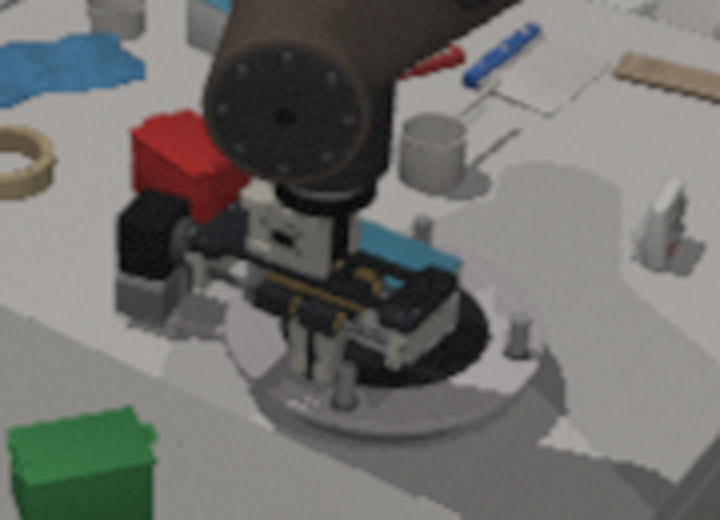

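The fingers push the peg cleanly (peg at px 345,385, gripper clear of the tub). The lid is at −2.5°, so about 13° remains to the camera direction.

Emit:
{"api": "servo_tool", "payload": {
  "deltas": [
    [1,0.1,4.2,0,0,0,-2.2],
    [1,0.1,4.2,0,0,0,-2.2],
    [1,0.1,4.2,0,0,0,-2.2],
    [1,0.1,4.2,0,0,0,-2.2],
    [1,0.1,4.2,0,0,0,-2.2],
    [1,0.1,4.2,0,0,0,-2.2],
    [1,0,0,0,0,0,0],
    [1,0,0,0,0,0,0]
  ]
}}

```text
t: 7.2
eef_pos: [0.5179, 0.0537, 0.067]
ee_rot: [-3.141, 0.0, -1.308]
force: [-0.7, -0.1, -0.3]
width: 0.0003
gripper_force: 0.0
```

```bash
python3 - <<'E'
from h import *
p=lid("top")
f=p["color"][150:300,180:360]; cv2.imwrite('pics/t2.png',cv2.resize(f,None,fx=4,fy=4,interpolation=2)[...,::-1])
E
```

```text
top 505 rect c 550 -51 size 104 69 ang 10.9 pca 11.0
```

View pics/t2.png

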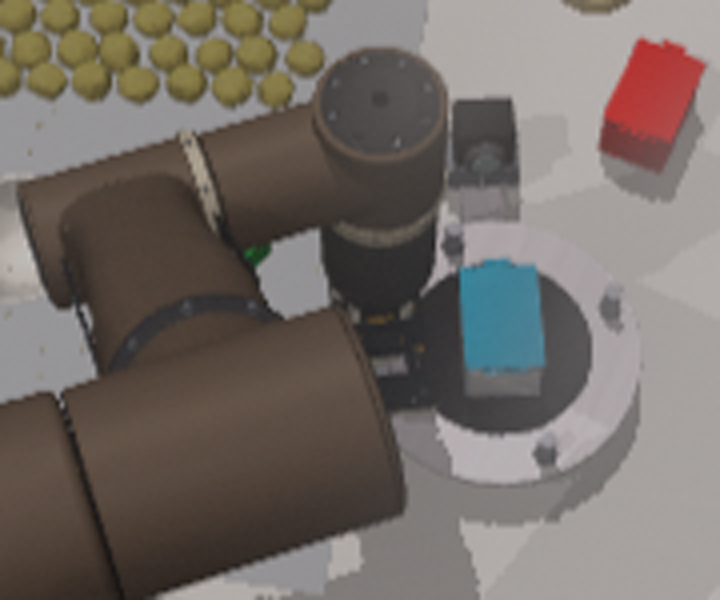

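The tab end now points at the lens (lid at px 500,320, camera box at 485,150), and their edges look parallel. I'll check the camera's edge angle while holding for a second, then continue.

Emit:
{"api": "servo_tool", "payload": {
  "deltas": [
    [1,0,0,0,0,0,0],
    [1,0,0,0,0,0,0],
    [1,0,0,0,0,0,0],
    [1,0,0,0,0,0,0],
    [1,0,0,0,0,0,0],
    [1,0,0,0,0,0,0],
    [1,0,0,0,0,0,0],
    [1,0,0,0,0,0,0],
    [1,0,0,0,0,0,0],
    [1,0,0,0,0,0,0]
  ]
}}

```text
t: 8.08
eef_pos: [0.5176, 0.0538, 0.0666]
ee_rot: [-3.142, 0.0, -1.306]
force: [-0.6, -0.1, -0.7]
width: 0.0002
gripper_force: 0.0
```

```bash
python3 - <<'E'
from h import *
p=arm.grab_frame("top")
f=lambda x,y:(180+x/4,150+y/4)
a=[onz(p,*f(*q),z) for q,z in[((452,102),.104),((512,98),.104),((519,148),.104),((485,160),.078)]]
d=a[0]-a[1];print(np.linalg.norm(d),np.degrees(np.arctan2(-d[0],d[1])))
d=a[1]-a[2];print(np.linalg.norm(d),np.degrees(np.arctan2(d[1],d[0])))
m=(a[0]+a[1])/2
for c in ([.547,-.053,0],[.544,-.053,0]):
  for q in(m,a[3]): d=q-c;print(d,np.degrees(np.arctan2(d[1],d[0])))
s=arm.get_state(); e=s['eef_pos']; d=e-np.array([.545,-.053,0]); print(s['t'],'finger r,th',np.hypot(*d[:2]),np.degrees(np.arctan2(d[1],d[0])),np.degrees(s['ee_rot'][2])+180)
E
```

```text
0.05596268601520367 12.840576324932295
0.053446748901420926 13.426718882377967
[0.2211812  0.04293927 0.104     ] 10.986520459996827
[0.17292689 0.03297846 0.078     ] 10.797088904275519
[0.2241812  0.04293927 0.104     ] 10.843006477137733
[0.17592689 0.03297846 0.078     ] 10.617192074754042
8.1333 finger r,th 0.11022545436711709 104.38089006832864 105.15892767205912
```

Emit:
{"api": "servo_tool", "payload": {
  "deltas": [
    [1,0.1,4.8,0,0,0,-2.5],
    [1,0.1,4.8,0,0,0,-2.5],
    [1,0.1,4.8,0,0,0,-2.5],
    [1,0.1,4.8,0,0,0,-2.5],
    [1,0.1,4.8,0,0,0,-2.5],
    [1,0.1,4.8,0,0,0,-2.5],
    [1,0.1,4.8,0,0,0,-2.5],
    [1,0.1,4.8,0,0,0,-2.5],
    [1,0.1,4.8,0,0,0,-2.5],
    [1,0.1,4.8,0,0,0,-2.5],
    [1,0.1,4.8,0,0,0,-2.5],
    [1,0.1,4.8,0,0,0,-2.5],
    [1,0.1,4.8,0,0,0,-2.5],
    [1,0.1,4.8,0,0,0,-2.5],
    [1,0.1,4.8,0,0,0,-2.5],
    [1,0.1,4.8,0,0,0,-2.5],
    [1,0.1,4.8,0,0,0,-2.5],
    [1,0.1,4.8,0,0,0,-2.5]
  ]
}}

```text
t: 9.63
eef_pos: [0.4516, 0.0026, 0.0669]
ee_rot: [-3.14, -0.001, -0.518]
force: [1.9, 0.1, -1.3]
width: 0.0004
gripper_force: 0.7
```

```bash
cat >> h.py <<'E'
def st():
    s=arm.get_state(); d=np.array(s['eef_pos'])-[.545,-.053,0]; print(s['t'],'finger r,th',np.hypot(*d[:2]).round(4),np.degrees(np.arctan2(d[1],d[0])).round(1)%360,'yaw+180',np.degrees(s['ee_rot'][2]).round(1)+180,'z',d[2].round(4),'q',np.round(s['q'],2))
E
python3 -c "
from h import *
st();lid()"
```

```text
9.6333 finger r,th 0.1087 149.3 yaw+180 150.3 z 0.0669 q [ 0.44  0.17 -0.68  0.   -0.72  0.61]
top 288 rect c 541 -62 size 73 68 ang 52.5 pca 3.4
```

Emit:
{"api": "servo_tool", "payload": {
  "deltas": [
    [1,0,4.8,0,0,0,-2.5],
    [1,0,4.8,0,0,0,-2.5],
    [1,0,4.8,0,0,0,-2.5],
    [1,0,4.8,0,0,0,-2.5],
    [1,0.1,4.8,0,0,0,-2.5],
    [1,0.1,4.8,0,0,0,-2.5],
    [1,0.1,4.8,0,0,0,-2.5],
    [1,0.1,4.8,0,0,0,-2.5],
    [1,0.1,4.8,0,0,0,-2.5],
    [1,0.1,4.8,0,0,0,-2.5],
    [1,0.1,4.8,0,0,0,-2.5],
    [1,0.1,4.8,0,0,0,-2.5],
    [1,0.1,4.8,0,0,0,-2.5],
    [1,0.1,4.8,0,0,0,-2.5],
    [1,0.1,4.8,0,0,0,-2.5],
    [1,0.1,4.8,0,0,0,-2.5],
    [1,0.1,4.8,0,0,0,-2.5],
    [1,0,0,0,0,0,0],
    [1,0,0,0,0,0,0]
  ]
}}

```text
t: 11.27
eef_pos: [0.4385, -0.0764, 0.0665]
ee_rot: [-3.142, 0.0, 0.218]
force: [0.2, -0.4, -0.2]
width: 0.0003
gripper_force: 0.0
```

```bash
python3 -c "
from h import *
st();lid();lid('side')"
```

```text
11.2667 finger r,th 0.1091 192.4 yaw+180 192.5 z 0.0665 q [ 0.27  0.16 -0.69 -0.   -0.72  1.52]
top 11 rect c 514 -12 size 8 11 ang 98.4 pca 119.3
side 381 rect c 546 -49 size 67 108 ang 97.1 pca 97.5
```

Emit:
{"api": "servo_tool", "payload": {
  "deltas": [
    [1,0,4,0,0,0,-2],
    [1,0,2,0,0,0,-1],
    [1,0,0,0,0,0,0],
    [1,0,0,0,0,0,0],
    [1,0,0,0,0,0,0],
    [1,0,0,0,0,0,0],
    [1,0,0,0,0,0,0],
    [1,0,0,0,0,0,0],
    [1,0,0,0,0,0,0],
    [1,0,0,0,0,0,0],
    [1,0,0,0,0,0,0],
    [1,0,0,0,0,0,0],
    [1,0,0,0,0,0,0],
    [1,0,0,0,0,0,0],
    [1,0,-8,0,0,0,0],
    [1,0,0,-20,0,0,0],
    [1,0,0,-25,0,0,0],
    [1,0,0,-25,0,0,0],
    [1,0,0,-10,0,0,0]
  ]
}}

```text
t: 12.95
eef_pos: [0.4391, -0.0739, 0.1496]
ee_rot: [3.141, -0.004, 0.274]
force: [0.5, -0.2, 0.6]
width: 0.0001
gripper_force: 0.0
```

```bash
python3 -c "
from h import *
st();lid('side')"
```

```text
12.95 finger r,th 0.108 191.2 yaw+180 195.7 z 0.1496 q [ 0.28  0.04 -0.59  0.   -0.94  1.57]
side 384 rect c 546 -48 size 68 107 ang 98.8 pca 98.7
```

Emit:
{"api": "servo_tool", "payload": {
  "deltas": [
    [1,0.5,-10.4,0,0,0,5.4],
    [1,0.5,-10.4,0,0,0,5.4],
    [1,0.5,-10.4,0,0,0,5.4],
    [1,0.5,-10.4,0,0,0,5.4],
    [1,0.5,-10.4,0,0,0,5.4],
    [1,0.5,-10.4,0,0,0,5.4],
    [1,0.5,-10.4,0,0,0,5.4],
    [1,0.5,-10.4,0,0,0,5.4],
    [1,0.5,-10.4,0,0,0,5.4],
    [1,0.5,-10.4,0,0,0,5.4],
    [1,0.5,-10.4,0,0,0,5.4],
    [1,0.5,-10.4,0,0,0,5.4],
    [1,0.5,-10.4,0,0,0,5.4],
    [1,0.5,-10.4,0,0,0,5.4],
    [1,0.5,-10.4,0,0,0,5.4],
    [1,0.5,-10.4,0,0,0,5.4],
    [1,0.5,-10.4,0,0,0,5.4],
    [1,0,0,0,0,0,0]
  ]
}}

```text
t: 14.5
eef_pos: [0.5189, 0.0635, 0.146]
ee_rot: [3.141, -0.0, -1.333]
force: [0.9, 1.6, -0.2]
width: 0.0007
gripper_force: 0.0
```

```bash
python3 -c "
from h import *
st();lid('top')"
```

```text
14.5 finger r,th 0.1194 102.6 yaw+180 103.6 z 0.146 q [ 0.5   0.18 -0.43  0.   -0.96 -0.26]
top 528 rect c 547 -50 size 69 108 ang 98.4 pca 100.0
```

Emit:
{"api": "servo_tool", "payload": {
  "deltas": [
    [1,6,-8,0,0,0,4],
    [1,2,-8,0,0,0,4],
    [1,0,0,0,0,0,0],
    [1,0,0,20,0,0,0],
    [1,0,0,20,0,0,0],
    [1,0,0,20,0,0,0],
    [1,0,0,19,0,0,0],
    [1,0,0,0,0,0,0],
    [1,0,0,0,0,0,0]
  ]
}}

```text
t: 15.3
eef_pos: [0.534, 0.0577, 0.0671]
ee_rot: [3.139, -0.001, -1.466]
force: [0.6, 0.1, 0.7]
width: 0.0006
gripper_force: 0.0
```

```bash
python3 -c "
from h import *
st();lid('top')"
```

```text
15.3 finger r,th 0.1113 95.7 yaw+180 96.0 z 0.0671 q [ 0.47  0.3  -0.49  0.   -0.78 -0.37]
top 528 rect c 547 -50 size 69 108 ang 98.4 pca 100.0
```

Emit:
{"api": "servo_tool", "payload": {
  "deltas": [
    [1,0.1,4.8,0,0,0,-2.5],
    [1,0.1,4.8,0,0,0,-2.5],
    [1,0.1,4.8,0,0,0,-2.5],
    [1,0.1,4.8,0,0,0,-2.5],
    [1,0.1,4.8,0,0,0,-2.5],
    [1,0.1,4.8,0,0,0,-2.5],
    [1,0.1,4.8,0,0,0,-2.5],
    [1,0.1,4.8,0,0,0,-2.5],
    [1,0.1,4.8,0,0,0,-2.5],
    [1,0.1,4.8,0,0,0,-2.5],
    [1,0.1,4.8,0,0,0,-2.5],
    [1,0.1,4.8,0,0,0,-2.5],
    [1,0.1,4.8,0,0,0,-2.5],
    [1,0.1,4.8,0,0,0,-2.5],
    [1,0.1,4.8,0,0,0,-2.5],
    [1,0.1,4.8,0,0,0,-2.5],
    [1,0.1,4.8,0,0,0,-2.5],
    [1,0.1,4.8,0,0,0,-2.5],
    [1,0.1,4.8,0,0,0,-2.5],
    [1,0.1,4.8,0,0,0,-2.5]
  ]
}}

```text
t: 17.02
eef_pos: [0.4563, 0.011, 0.0693]
ee_rot: [-3.139, -0.002, -0.592]
force: [0.1, 1.0, -0.6]
width: 0.0004
gripper_force: 0.5
```

Emit:
{"api": "servo_tool", "payload": {
  "deltas": [
    [1,0,4.8,0,0,0,-2.5],
    [1,0,4.8,0,0,0,-2.5],
    [1,0,4.8,0,0,0,-2.5],
    [1,0,4.8,0,0,0,-2.5],
    [1,0,4.8,0,0,0,-2.5],
    [1,0.1,4.8,0,0,0,-2.5],
    [1,0.1,4.8,0,0,0,-2.5],
    [1,0.1,4.8,0,0,0,-2.5],
    [1,0.1,4.8,0,0,0,-2.5],
    [1,0.1,4.8,0,0,0,-2.5],
    [1,0.1,4.8,0,0,0,-2.5],
    [1,0.1,4.8,0,0,0,-2.5],
    [1,0.1,4.8,0,0,0,-2.5],
    [1,0.1,4.8,0,0,0,-2.5],
    [1,0.1,4.8,0,0,0,-2.5],
    [1,0.1,4.8,0,0,0,-2.5],
    [1,0.1,4.8,0,0,0,-2.5],
    [1,0.1,4.8,0,0,0,-2.5],
    [1,0.1,2.4,0,0,0,-1.2],
    [1,0,0,0,0,0,0]
  ]
}}

```text
t: 18.68
eef_pos: [0.4392, -0.0742, 0.069]
ee_rot: [-3.142, -0.003, 0.213]
force: [0.1, 0.4, -0.2]
width: 0.0003
gripper_force: 0.0
```

```bash
python3 -c "
from h import *
st();lid('side')"
```

```text
18.6833 finger r,th 0.1079 191.3 yaw+180 192.2 z 0.069 q [ 0.28  0.15 -0.69  0.   -0.72  1.51]
side 375 rect c 547 -55 size 98 71 ang 5.4 pca 3.8
```

Emit:
{"api": "servo_tool", "payload": {
  "deltas": [
    [1,0,4.8,0,0,0,-2.5],
    [1,0,4.8,0,0,0,-2.5],
    [1,0,0,0,0,0,0],
    [1,0,0,0,0,0,0],
    [1,0,0,0,0,0,0],
    [1,0,0,0,0,0,0],
    [1,0,0,0,0,0,0],
    [1,0,0,0,0,0,0],
    [1,0,0,0,0,0,0],
    [1,0,0,0,0,0,0],
    [1,0,0,0,0,0,0],
    [1,0,0,0,0,0,0],
    [1,0,0,0,0,0,0],
    [1,0,0,0,0,0,0],
    [1,0,-8,0,0,0,0],
    [1,0,0,-20,0,0,0],
    [1,0,0,-25,0,0,0],
    [1,0,0,-25,0,0,0],
    [1,0,0,-10,0,0,0]
  ]
}}

```text
t: 20.32
eef_pos: [0.4396, -0.0753, 0.1506]
ee_rot: [3.141, -0.004, 0.298]
force: [0.5, 0.8, 1.3]
width: 0.0005
gripper_force: 0.0
```

Emit:
{"api": "servo_tool", "payload": {
  "deltas": [
    [1,0.5,-10.4,0,0,0,5.4],
    [1,0.5,-10.4,0,0,0,5.4],
    [1,0.5,-10.4,0,0,0,5.4],
    [1,0.5,-10.4,0,0,0,5.4],
    [1,0.5,-10.4,0,0,0,5.4],
    [1,0.5,-10.4,0,0,0,5.4],
    [1,0.5,-10.4,0,0,0,5.4],
    [1,0.5,-10.4,0,0,0,5.4],
    [1,0.5,-10.4,0,0,0,5.4],
    [1,0.5,-10.4,0,0,0,5.4],
    [1,0.5,-10.4,0,0,0,5.4],
    [1,0.5,-10.4,0,0,0,5.4],
    [1,0.5,-10.4,0,0,0,5.4],
    [1,0.5,-10.4,0,0,0,5.4],
    [1,0.5,-10.4,0,0,0,5.4],
    [1,0.5,-10.4,0,0,0,5.4],
    [1,0.5,-10.4,0,0,0,5.4],
    [1,0,0,0,0,0,0]
  ]
}}

```text
t: 21.82
eef_pos: [0.5161, 0.0642, 0.1474]
ee_rot: [-3.141, -0.0, -1.309]
force: [-0.6, -0.5, -0.9]
width: 0.0007
gripper_force: 0.0
```

```bash
python3 -c "
from h import *
st();lid('top')"
```

```text
21.8167 finger r,th 0.1207 103.8 yaw+180 105.0 z 0.1474 q [ 0.5   0.17 -0.44  0.   -0.96 -0.24]
top 511 rect c 545 -53 size 108 68 ang 10.9 pca 11.3
```

Third side is at 11°, square to the lens. Last stroke next.

Emit:
{"api": "servo_tool", "payload": {
  "deltas": [
    [1,6,-8,0,0,0,4],
    [1,3,-8,0,0,0,4.5],
    [1,0,0,0,0,0,0],
    [1,0,0,20,0,0,0],
    [1,0,0,20,0,0,0],
    [1,0,0,20,0,0,0],
    [1,0,0,20,0,0,0],
    [1,0,0,0,0,0,0],
    [1,0,0,0,0,0,0]
  ]
}}

```text
t: 22.62
eef_pos: [0.5315, 0.0578, 0.0672]
ee_rot: [3.139, -0.001, -1.45]
force: [0.6, -0.5, 0.1]
width: 0.0006
gripper_force: 0.0
```

Emit:
{"api": "servo_tool", "payload": {
  "deltas": [
    [1,0.1,4.8,0,0,0,-2.5],
    [1,0.1,4.8,0,0,0,-2.5],
    [1,0.1,4.8,0,0,0,-2.5],
    [1,0.1,4.8,0,0,0,-2.5],
    [1,0.1,4.8,0,0,0,-2.5],
    [1,0.1,4.8,0,0,0,-2.5],
    [1,0.1,4.8,0,0,0,-2.5],
    [1,0.1,4.8,0,0,0,-2.5],
    [1,0.1,4.8,0,0,0,-2.5],
    [1,0.1,4.8,0,0,0,-2.5],
    [1,0.1,4.8,0,0,0,-2.5],
    [1,0.1,4.8,0,0,0,-2.5],
    [1,0.1,4.8,0,0,0,-2.5],
    [1,0.1,4.8,0,0,0,-2.5],
    [1,0.1,4.8,0,0,0,-2.5],
    [1,0.1,4.8,0,0,0,-2.5],
    [1,0.1,4.8,0,0,0,-2.5],
    [1,0.1,4.8,0,0,0,-2.5],
    [1,0.1,4.8,0,0,0,-2.5],
    [1,0.1,4.8,0,0,0,-2.5]
  ]
}}

```text
t: 24.28
eef_pos: [0.4546, 0.0098, 0.0695]
ee_rot: [-3.139, -0.002, -0.575]
force: [0.3, 1.4, 0.3]
width: 0.0004
gripper_force: 0.6
```

Emit:
{"api": "servo_tool", "payload": {
  "deltas": [
    [1,0,4.8,0,0,0,-2.5],
    [1,0,4.8,0,0,0,-2.5],
    [1,0,4.8,0,0,0,-2.5],
    [1,0,4.8,0,0,0,-2.5],
    [1,0,4.8,0,0,0,-2.5],
    [1,0.1,4.8,0,0,0,-2.5],
    [1,0.1,4.8,0,0,0,-2.5],
    [1,0.1,4.8,0,0,0,-2.5],
    [1,0.1,4.8,0,0,0,-2.5],
    [1,0.1,4.8,0,0,0,-2.5],
    [1,0.1,4.8,0,0,0,-2.5],
    [1,0.1,4.8,0,0,0,-2.5],
    [1,0.1,4.8,0,0,0,-2.5],
    [1,0.1,4.8,0,0,0,-2.5],
    [1,0.1,4.8,0,0,0,-2.5],
    [1,0.1,4.8,0,0,0,-2.5],
    [1,0.1,4.8,0,0,0,-2.5],
    [1,0.1,4.8,0,0,0,-2.5],
    [1,0.1,4.8,0,0,0,-2.5],
    [1,0,0,0,0,0,0]
  ]
}}

```text
t: 25.95
eef_pos: [0.4392, -0.0781, 0.0691]
ee_rot: [3.141, -0.002, 0.252]
force: [1.3, 0.6, 0.4]
width: 0.0005
gripper_force: 0.0
```

```bash
python3 -c "
from h import *
st();lid('side')"
```

```text
25.95 finger r,th 0.1087 193.4 yaw+180 194.5 z 0.0691 q [ 0.27  0.16 -0.69  0.   -0.73  1.55]
side 384 rect c 548 -54 size 68 108 ang 98.0 pca 98.1
```

Emit:
{"api": "servo_tool", "payload": {
  "deltas": [
    [1,0,4.8,0,0,0,-2.5],
    [1,0,0,0,0,0,0],
    [1,0,0,0,0,0,0],
    [1,0,0,0,0,0,0],
    [1,0,0,0,0,0,0],
    [1,0,0,0,0,0,0],
    [1,0,0,0,0,0,0],
    [1,0,0,0,0,0,0],
    [1,0,0,0,0,0,0],
    [1,0,0,0,0,0,0],
    [1,0,0,0,0,0,0],
    [1,0,0,0,0,0,0],
    [1,0,0,0,0,0,0],
    [1,0,-8,0,0,0,0],
    [1,0,0,-20,0,0,0],
    [1,0,0,-25,0,0,0],
    [1,0,0,-25,0,0,0],
    [1,0,0,-20,0,0,0],
    [1,0,0,0,0,0,0]
  ]
}}

```text
t: 27.58
eef_pos: [0.4396, -0.0743, 0.1616]
ee_rot: [3.14, -0.007, 0.293]
force: [1.2, 0.4, 0.2]
width: 0.0005
gripper_force: 0.0
```

```bash
python3 - <<'E'
from h import *
st(); s=lid('side'); t=lid('top')
print(arm.get_state()['eef_pos'])
for p in(s,t):
  for k in("save_top","save"):
    for d in arm.recognise(k,p)[:2]: print(k,d["conf"],world(p,d["at"]).round(4),pix(p,world(p,d["at"])).round(1))
a=cv2.resize(s["color"][255:310,255:315],None,fx=6,fy=6,interpolation=2); b=cv2.resize(t["color"][230:285,175:235],None,fx=6,fy=6,interpolation=2)
cv2.imwrite('pics/btn.png',np.hstack([a,b])[...,::-1])
E
```

```text
27.5833 finger r,th 0.1075 191.4 yaw+180 196.8 z 0.1616 q [ 0.28  0.03 -0.57  0.   -0.97  1.59]
side 385 rect c 547 -53 size 67 108 ang 99.7 pca 100.4
top 73 rect c 548 -8 size 25 58 ang 170.4 pca 177.3
[ 0.43755792 -0.07444388  0.15820648]
save_top 0.7 [0.431  0.2886 0.0219] [284.4 282. ]
save 0.58 [0.427  0.2922 0.0215] [284.9 283.5]
save 0.4 [0.4294 0.2959 0.0215] [203.5 256.4]
```

View pics/btn.png

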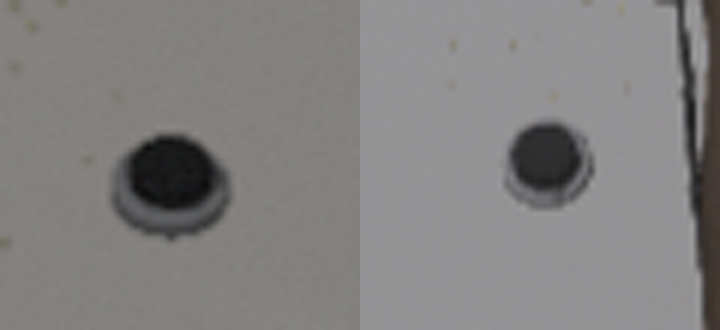

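The button's cap shows at side px (283.5,283.5) and top px (206,256.2). I'll triangulate it.

```bash
python3 - <<'E'
from h import *
s=arm.grab_frame('side');t=arm.grab_frame('top')
for z in(.02,.03,.04,.05): print(z,onz(s,283.5,283.3,z)[:2].round(4),onz(t,206,256.2,z)[:2].round(4))
q=arm.get_state(); e=np.array(q['eef_pos']); M=R.from_euler('xyz',q['ee_rot']).as_matrix()
print(e,M.T@(np.array([.430,.287,e[2]])-e)*1000)
E
```

```text
0.02 [0.4313 0.2926] [0.4318 0.2873]
0.03 [0.4257 0.301 ] [0.4281 0.2854]
0.04 [0.4201 0.3093] [0.4243 0.2835]
0.05 [0.4145 0.3177] [0.4205 0.2816]
[ 0.43682847 -0.07497665  0.15678882] [ 9.78331051e+01 -3.48571935e+02 -1.22060038e-01]
```

Emit:
{"api": "servo_tool", "payload": {
  "deltas": [
    [1,8.3,-29.2,0,0,0,0],
    [1,8.3,-29.2,0,0,0,0],
    [1,8.3,-29.2,0,0,0,0],
    [1,8.3,-29.2,0,0,0,0],
    [1,8.3,-29.2,0,0,0,0],
    [1,8.3,-29.2,0,0,0,0],
    [1,8.3,-29.2,0,0,0,0],
    [1,8.3,-29.2,0,0,0,0],
    [1,8.3,-29.2,0,0,0,0],
    [1,8.3,-29.2,0,0,0,0],
    [1,8.3,-29.2,0,0,0,0],
    [1,8.3,-29.2,0,0,0,0],
    [1,0,0,0,0,0,0],
    [1,0,0,25,0,0,0],
    [1,0,0,25,0,0,0],
    [1,0,0,25,0,0,0],
    [1,0,0,25,0,0,0],
    [1,0,0,0,0,0,0],
    [1,0,0,0,0,0,0]
  ]
}}

```text
t: 29.57
eef_pos: [0.4311, 0.2882, 0.0565]
ee_rot: [3.139, 0.003, 0.292]
force: [0.0, -0.4, 0.1]
width: 0.0004
gripper_force: 0.0
```

```bash
python3 - <<'E'
from h import *
q=arm.get_state(); print(q['eef_pos'],q['ee_rot'])
p=arm.grab_frame('side'); lid('top'); lid('side')
cv2.imwrite('pics/b2.png',cv2.resize(p["color"][210:310,230:390],None,fx=5,fy=5,interpolation=2)[...,::-1])
E
```

```text
[0.43105353 0.28818848 0.05647486] [3.13892226e+00 3.10258187e-03 2.92467511e-01]
top 519 rect c 550 -54 size 66 109 ang 98.4 pca 98.6Traceback (most recent call last):
  File "<stdin>", line 3, in <module>
  File "h.py", line 20, in lid
    (x,y),(a,b),t=cv2.minAreaRect((X*1000).astype(np.float32))
                  ~~~~~~~~~~~~~~~^^^^^^^^^^^^^^^^^^^^^^^^^^^^^
cv2.error: OpenCV(4.12.0) /io/opencv/modules/imgproc/src/convhull.cpp:143: error: (-215:Assertion failed) total >= 0 && (depth == CV_32F || depth == CV_32S) in function 'convexHull'
```

Emit:
{"api": "servo_tool", "payload": {
  "deltas": [
    [1,0,0,6,0,0,0],
    [1,0,0,6,0,0,0],
    [1,0,0,6,0,0,0],
    [1,0,0,6,0,0,0],
    [1,0,0,4,0,0,0],
    [1,0,0,4,0,0,0],
    [1,0,0,0,0,0,0],
    [1,0,0,0,0,0,0]
  ]
}}

```text
t: 30.38
eef_pos: [0.4315, 0.2892, 0.0252]
ee_rot: [3.141, 0.001, 0.293]
force: [-0.8, 0.7, -0.2]
width: 0.0002
gripper_force: 0.0
```

Emit:
{"api": "servo_tool", "payload": {
  "deltas": [
    [1,0,0,2,0,0,0],
    [1,0,0,2,0,0,0],
    [1,0,0,2,0,0,0],
    [1,0,0,0,0,0,0],
    [1,0,0,0,0,0,0],
    [1,0,0,0,0,0,0]
  ]
}}

```text
t: 30.88
eef_pos: [0.4319, 0.2896, 0.0198]
ee_rot: [-3.141, -0.001, 0.293]
force: [-0.4, 0.4, 3.2]
width: 0.0001
gripper_force: 1.5
```

Emit:
{"api": "servo_tool", "payload": {
  "deltas": [
    [1,0,0,2,0,0,0],
    [1,0,0,2,0,0,0],
    [1,0,0,1,0,0,0],
    [1,0,0,0,0,0,0],
    [1,0,0,0,0,0,0],
    [1,0,0,0,0,0,0]
  ]
}}

```text
t: 31.38
eef_pos: [0.4319, 0.2897, 0.016]
ee_rot: [-3.141, -0.001, 0.293]
force: [-4.2, -2.1, 20.6]
width: 0.0003
gripper_force: 10.4
```

Bottomed out (20 N). Releasing and lifting clear.

Emit:
{"api": "servo_tool", "payload": {
  "deltas": [
    [1,0,0,-3,0,0,0],
    [1,0,0,-5,0,0,0],
    [1,0,0,-10,0,0,0],
    [1,0,0,-20,0,0,0],
    [1,0,0,-25,0,0,0],
    [1,0,0,-25,0,0,0],
    [1,0,0,-25,0,0,0],
    [1,0,0,0,0,0,0],
    [1,0,0,0,0,0,0],
    [1,0,0,0,0,0,0],
    [1,0,0,0,0,0,0],
    [1,0,0,0,0,0,0]
  ]
}}

```text
t: 32.38
eef_pos: [0.4311, 0.2887, 0.1265]
ee_rot: [3.14, 0.002, 0.292]
force: [-0.5, 0.4, -1.9]
width: 0.0004
gripper_force: 0.0
```

```bash
python3 -c "
from h import *
st();lid('top');print(arm.job_done())"
```

```text
32.3833 finger r,th 0.3601 108.4 yaw+180 196.7 z 0.1265 q [ 0.97  0.2  -0.46 -0.   -0.91  0.89]
top 519 rect c 548 -54 size 69 109 ang 98.4 pca 98.9
the job is handed in; nothing more can be done
None
```

I turned the tub through all four sides with about a second's stop at each, pressed the button fully down (20 N) and released it, and handed the job in at about 32 s; the final side measured about 2–3° off square, and no verdict came back.

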